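# Slide the locked slug carriage up to its end stop

### The job

Press the red lock button on the drilling slide's carriage down with the fingertips and, keeping it held down all the way, push the carriage along its rail towards the spindle until it rests against the yellow end stop. Then let go so that the button springs back up and locks the carriage there. Nothing needs grasping; leave the loose things around it where they stand.

Things in the scene. Friction and masses are not known exactly. Their poses are not given: they have to be found in the camera images.
- button_top (a point): centre of the top of the red round lock button, 36 mm across, 10 mm proud of the carriage's top, 72 mm above the table; it sinks 6 mm at about 5 N. Up, it locks the carriage; past half way down it frees it. A black fence on the carriage, 66 mm wide, stands on the end-stop side, its face 22 mm from this point, its top 24 mm above it: a fingertip on the button can push on it. x: slide direction
- carriage_front (a point): centre of the carriage's front face, which meets the end stop, 49 mm above the table. The carriage: aluminium block 150 x 110 x 26 mm, its top 62 mm above the table, with an orange slug clamped ahead of the fence (up to 105 mm high). The button's centre lies 115 mm behind this face, on the same line. x axis: slide direction towards the stop, z up
- stop_face (a point): centre of the face of the yellow end stop (30 mm long, 100 mm wide, fixed across the rail; its place along the rail varies) that the carriage's front meets: at the end this point and carriage_front coincide. 49 mm above the table. x axis: slide direction
- carriage (a joint): how far the carriage has slid along its rail, m, growing towards the end stop. It weighs about 1 kg and needs 2 to 3 N to slide while the button is down; locked, it does not move for less than 40 N
- lock_button (a joint): how far the button is pressed, m: 0 up (locked), 0.006 fully down
- slide_unit: the whole bench drilling slide, bolted down: white base plate 580 x 185 mm, 12 mm thick; the origin lies on the table under the rail's line; its x axis is the slide direction (about to the robot's left), z up. The white and black spindle housing stands on it from 190 to 320 mm along x, 128 mm tall, with a chuck and a drill bit reaching back to 134 mm along x, 82 mm above the table
- slug_blue: blue plastic slug, 32 mm across, 56 mm tall, standing on the slide's base plate; origin under its centre. Not to be moved
- slug_green: green plastic slug, 32 mm across, 56 mm tall, standing on the slide's base plate; origin under its centre. Not to be moved
- jar: jar with a black cap, 60 mm across, 80 mm tall, on the table; origin under its centre. Not to be moved
- tape_roll: white tape roll lying flat, 90 mm across, 25 mm tall; origin under its centre. Not to be moved
- screwdriver: screwdriver lying on the table between the robot and the slide. Not to be moved
- spray: bottle with a blue cap, 56 mm across, 150 mm tall, beside the spindle housing; origin under its centre. Not to be moved
- mug: blue mug, 80 mm across, 90 mm tall, to the right on the table; origin under its centre. Not to be moved

How it is judged (in metres and radians):
On the way, in this order (a step that is already met when the one before it is completed fails the run):
1. the lock button is pressed down while the carriage is still where it stood (value of joint lock_button above 0.003 m and distance of carriage_front from where it was at the start of the episode below 0.015 m), for 0.1 s.
2. the carriage has reached the end stop with the button still held down (x of carriage_front in the frame of stop_face above -0.003 m and value of joint lock_button above 0.002 m), for 0.1 s.
At the end, for the whole second after the job is handed in: The carriage's front face is within 3 mm of the end stop, at rest, and the button is back up (less than 1 mm down) (x of carriage_front in the frame of stop_face above -0.003 m and value of joint lock_button below 0.001 m and velocity of joint carriage between -0.005 and 0.005 m/s); the robot touches nothing.
It fails at once if the button is let up (less than 1 mm down) while the carriage is on its way, more than 15 mm from its start and more than 10 mm from the stop (distance of carriage_front from where it was at the start of the episode above 0.015 m and x of carriage_front in the frame of stop_face below -0.01 m and value of joint lock_button below 0.001 m).
It fails at once if a loose bystander is moved, lifted or tipped (by more than 15 mm) (distance of any of slug_blue, slug_green, jar, tape_roll, screwdriver, spray, mug from where it was at the start of the episode above 0.015 m).
It also fails if it takes over 38 s, if anything falls off the work surface, if the arm or the gripper's body presses on something with over 40 N, if the wrist force passes 120 N, or if a joint passes its speed limit or range.

### The arm

A 7-joint arm with a two-finger parallel gripper is mounted at the origin on the work surface. World frame = base frame: x ahead of the robot, y to its left, z up, the work surface at z = 0. Lengths are in mm, angles in rad, forces in N, time in s.
With the tool pointing down it reaches from about 425 to 875 mm from the base axis. Payload 4.7 kg.
Tool frame: the origin (TCP) lies between the finger pads; the fingertips stand 17 mm ahead of it and the grasp point (between the pads) lies 2 mm behind it; z points along the fingers, y is the direction in which the jaws open and shut (so a half turn about z gives the same grasp; the last joint's range is limited). The gripper opens to 87 mm and grips with 3 to 60 N. Pads are 19 mm wide; open, the fingers measure 117 mm over their backs; the gripper's body (75 mm by 190 mm) begins 51 mm behind the grasp point.
Start: joints at [0.014, 0.321, -0.07, 1.45, 0.023, 1.371, -0.057], TCP at [650.018, -0.024, 239.587] pointing down, gripper open.
Joint ranges: [-2.86, 2.86], [-0.3, 2.09], [-1.38, 1.24], [0.06, 2.45], [-1.56, 4.7], [0.09, 2.05], [-2.69, 2.69]. Speed limits (rad/s): [2.57, 2.57, 3.14, 3.14, 3.14, 3.14, 3.14].

### API

Orientations are given as a unit quaternion [x, y, z, w].
In Python, from workcell import bot gives the robot as it stands.
- The arm moves only by the shell command python3 -m inch 'ROWS' [OPENING] [FORCE]. ROWS is JSON, a list of rows, each an object with "linear": the shift along the tool's x, y, z in cm, a list of three; "twist": the turn about the tool's z in degrees. A call has 1 to 20 rows; each row shifts and turns the commanded pose from where the row before left it, along the tool's axes as they then stand; what a row does not reach is not made up. A row lasts 1/8 s, in which the tool goes at most 62.5 mm and 10.7 degrees, less where a joint would pass 70% of its speed; a pose out of reach is approached as far as the arm can. A call is refused whole if a number of a shift passes 6.25 or a number of a turn 10.7, either way. A call with a gripper value outside its range is refused whole. OPENING is the opening in per cent of the stroke, from 0 (shut) to 100 (fully open), set as the call begins (- or left out, the last holds). The fingers move at their own pace and stop on an object; FORCE is the grip in N (left out, the last holds). Time passes only in rows, so rows that do not move let the fingers close. It gives the time, the measured TCP pose, the force and the opening at its end, in the units of the state.
- bot.get_state(): the state, without advancing time (a new reading comes with each control period).
- bot.snapshot(name): name is "scene" or "side" or "wrist"; returns a dict with "image" (384x512x3 uint8, red, green, blue), "K" (3x3 intrinsics, pixels), "k1" (the pictures are not rectified: a ray, as slopes to the right and down, at radius r is drawn at 1 + k1 r^2 times it, then the intrinsics apply), "rvec" (rotation vector, rad) and "tvec" (3), from world to camera coordinates, as OpenCV has them. Camera axes: x right, y down, z forward; pixel columns grow to the right and rows downward; lengths in mm; the calibration is good to about 2 mm. A picture is of the moment at which its call begins. There is no depth.
- bot.sign_off(): hands the job in, once; it reports no verdict.
The state is a dict: "clock": time; "qpos": joint angles; "dq": joint speeds; "tau": joint torques, N m; "ee_pos": TCP position; "orientation": TCP orientation; "force": force on the tool from outside, world axes, zero at the start; "ft_torque": the same for the moment, N m; "width": opening from 0.0 (shut) to 1.0 (fully open).
Only numpy, scipy, OpenCV 4.12 (cv2) and the standard library are available. Lean on these libraries where they do the work, as an engineer would, in place of code of your own. Each camera call takes 0.05 s, during which the arm holds its last target.

## Working session

There is one attempt and no reset: what is moved stays moved. The work goes in short steps, Python scripts to look and compute and a shell command to move; the robot and the scene stay as the last step left them, time stands still between calls to the robot, and variables do not carry over. Pictures are saved under pics/ and viewed, and the job is handed in when it is done.

```bash
mkdir -p pics; ls; cat > h.py <<'E'
import numpy as np, cv2
from workcell import bot
def snap(n,f):
    s=bot.snapshot(n); cv2.imwrite(f'pics/{f}.png',s['image'][:,:,::-1]); np.savez(f'{f}.npz',**s); return s
def ray(s,u,v):
    K=np.array(s['K']);k1=float(s['k1']);x=(u-K[0,2])/K[0,0];y=(v-K[1,2])/K[1,1]
    p=np.array([x,y]);q=p.copy()
    for _ in range(30): q=p/(1+k1*(q@q))
    R=cv2.Rodrigues(np.array(s['rvec'],float))[0];t=np.array(s['tvec'],float).ravel()
    return -R.T@t, R.T@np.array([q[0],q[1],1])
def onz(s,u,v,z):
    c,d=ray(s,u,v);return c+d*(z-c[2])/d[2]
def two(s1,p1,s2,p2):
    c1,d1=ray(s1,*p1);c2,d2=ray(s2,*p2)
    a=np.linalg.lstsq(np.c_[d1,-d2],c2-c1,rcond=None)[0]
    A=c1+a[0]*d1;B=c2+a[1]*d2;return (A+B)/2,np.linalg.norm(A-B)
E
python3 - <<'E'
from h import *
for n in("scene","side","wrist"): snap(n,n+"0")
print(bot.get_state())
E
```

```text
pics
{'clock': 0.15, 'qpos': array([ 0.01408772,  0.32163133, -0.07009977,  1.45139042,  0.02261735,
        1.37079489, -0.05692781]), 'dq': array([ 0.00168613, -0.00199149,  0.00141115, -0.00259377,  0.00112388,
        0.00082114, -0.00044898]), 'tau': array([ 2.16972071e-04, -4.91794288e+01, -4.04079035e-01, -3.12878716e+01,
       -6.39387709e-02,  4.04033612e-02,  9.90178205e-05]), 'ee_pos': array([ 6.49609900e+02, -3.35193309e-02,  2.38728945e+02]), 'orientation': array([ 7.07097245e-01,  7.07115952e-01, -5.41773590e-04, -4.72138953e-04]), 'force': array([ 0.79504277, -0.31155753,  0.35472124]), 'ft_torque': array([0.0097564 , 0.01286594, 0.0345463 ]), 'width': 0.9977523905866915}
```

View pics/scene0.png

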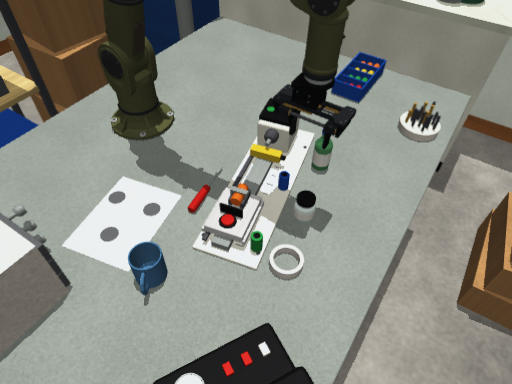

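View pics/side0.png

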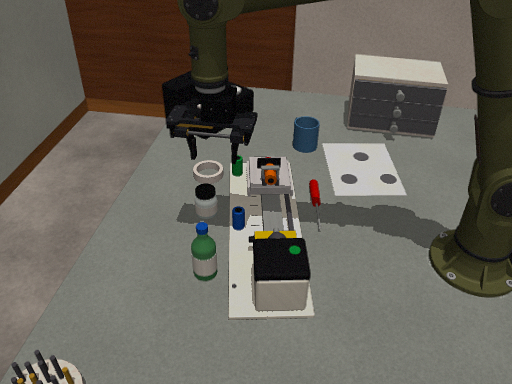

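View pics/wrist0.png

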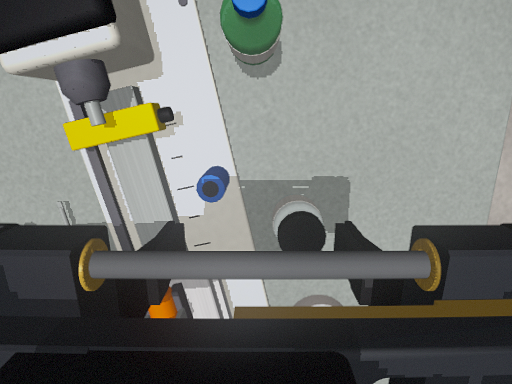

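```bash
python3 - <<'E'
from h import *
s=dict(np.load('scene0.npz'));d=dict(np.load('side0.npz'));w=dict(np.load('wrist0.npz'))
for s_,n,b in((s,'scene',(180,110,340,280)),(d,'side',(200,130,330,320))):
    c=s_['image'][b[1]:b[3],b[0]:b[2],::-1]
    cv2.imwrite(f'pics/{n}0z.png',cv2.resize(c,None,fx=4 if n=='scene' else 3,fy=4 if n=='scene' else 3,interpolation=cv2.INTER_CUBIC)[:600] if n!='scene' else cv2.resize(c,None,fx=3.5,fy=3.5,interpolation=cv2.INTER_CUBIC))
for n,s_ in(('scene',s),('side',d),('wrist',w)):
    hsv=cv2.cvtColor(s_['image'],cv2.COLOR_RGB2HSV)
    for name,lo,hi in(('red',(0,180,80),(5,255,255)),('yellow',(24,180,100),(32,255,255)),('orange',(7,180,100),(18,255,255)),('blue',(110,150,60),(125,255,255)),('green',(50,150,40),(75,255,255))):
        m=cv2.inRange(hsv,lo,hi);k,l,st,ce=cv2.connectedComponentsWithStats(m)
        print(n,name,[(st[i].tolist(),ce[i].round(1).tolist()) for i in range(1,k) if st[i,4]>30])
    print(ray(s_,256,192))
E
```

```text
scene red [([188, 185, 22, 27, 225], [198.6, 198.2]), ([221, 214, 14, 12, 127], [227.3, 219.5]), ([240, 351, 13, 15, 112], [246.1, 358.2]), ([222, 361, 12, 16, 115], [227.6, 368.4])]
scene yellow [([251, 145, 31, 17, 338], [265.7, 152.8])]
scene orange [([238, 184, 10, 6, 40], [242.8, 186.1]), ([231, 193, 13, 12, 119], [236.7, 198.5])]
scene blue [([332, 52, 54, 50, 1280], [357.1, 77.1]), ([0, 109, 37, 39, 808], [12.6, 126.0]), ([279, 172, 10, 18, 137], [283.4, 181.2])]
scene green [([267, 106, 8, 6, 40], [270.4, 108.6]), ([251, 232, 12, 20, 164], [256.4, 242.0])]
(array([ 943.57112637, -721.65881133,  872.80336908]), array([-0.34998267,  0.56512228, -0.74710591]))
side red [([309, 180, 11, 26, 188], [314.2, 191.8])]
side yellow [([255, 231, 18, 8, 120], [262.3, 234.2]), ([279, 231, 17, 7, 90], [288.7, 233.6])]
side orange [([265, 170, 11, 15, 122], [270.0, 175.7])]
side blue []
side green [([232, 155, 10, 21, 148], [237.1, 166.8]), ([289, 245, 12, 10, 90], [294.4, 249.6])]
(array([399.83664681, 881.67811185, 840.0009308 ]), array([ 0.13157845, -0.77642902, -0.61632616]))
wrist red []
wrist yellow [([63, 103, 96, 47, 2517], [112.7, 126.4])]
wrist orange [([148, 287, 29, 31, 479], [163.6, 307.5])]
wrist blue [([197, 182, 27, 20, 60], [209.2, 195.7])]
wrist green []
(array([649.5045642 ,  72.05706127, 384.24995759]), array([-0.01210993, -0.26014989, -0.96555251]))
```

```bash
python3 -c "import cv2;print(cv2.imread('pics/scene0z.png').shape)"
```

```text
(595, 560, 3)
```

View pics/scene0z.png

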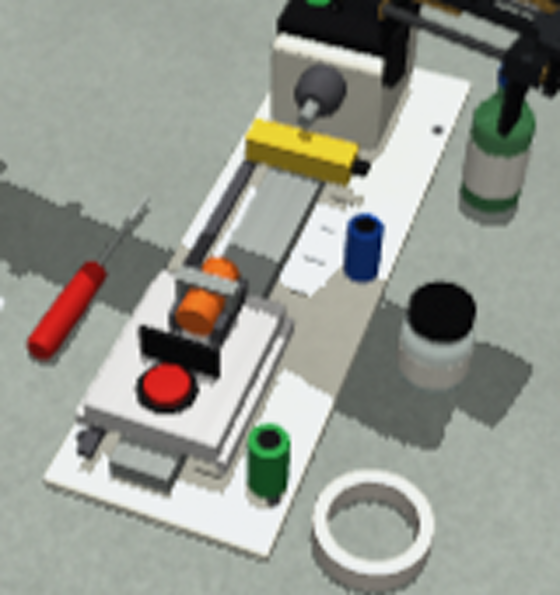

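View pics/side0z.png

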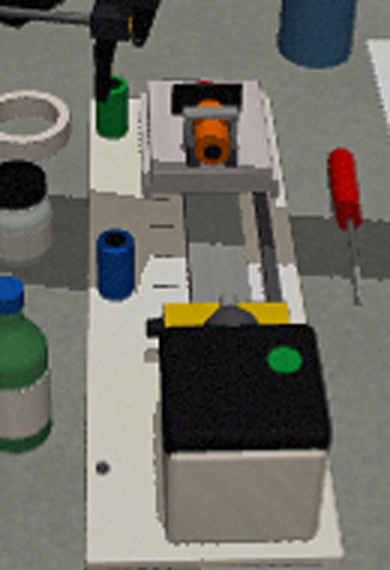

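```bash
python3 - <<'E'
from h import *
s=dict(np.load('scene0.npz'));d=dict(np.load('side0.npz'));w=dict(np.load('wrist0.npz'))
Z=lambda u,v:(u/3.5+180-.35,v/3.5+110-.35)
S=lambda u,v:(u/3+200-.33,v/3+130-.33)
print('button',onz(s,*Z(166,384),72), 'L/R ends',onz(s,*Z(141,388),72),onz(s,*Z(192,381),72))
a,b,c=[onz(s,*Z(*p),12) for p in((45,480),(268,555),(470,85))]
print(a,b,c,np.linalg.norm(a-b),np.linalg.norm(c-b),np.degrees(np.arctan2(*(c-b)[[1,0]])))
e,f=[onz(d,*S(*p),12) for p in((88,562),(341,555))];print('side far corners',e,f,np.linalg.norm(e-f),np.degrees(np.arctan2(*(f-e)[[1,0]])))
# carriage top corners
for nm,p in dict(nl=(80,408),nr=(217,450),fr=(293,320),).items(): print('car',nm,onz(s,*Z(*p),62))
for nm,p in dict(fl=(145,188),fr=(280,183)).items(): print('car side',nm,onz(d,*S(*p),62))
# fence top ends
print('fence top',onz(s,*Z(140,328),96),onz(s,*Z(219,350),96))
print('fence top side',onz(d,*S(173,86),96),onz(d,*S(242,84),96))
# stop: wrist lower edge corners (top) ; scene
for h in(62,): print('stop w',[onz(w,*p,h).round(1) for p in((66,125),(154,103),(76,149),(159,126))])
print('stop s',[onz(s,*Z(*p),62).round(1) for p in((246,145),(350,177),(254,121),(358,150))])
print('stop two',two(s,Z(246,145),w,(65,126)),two(s,Z(350,177),w,(157,108)))
print('slug g',onz(s,*Z(269,438),68),'blue',onz(s,*Z(364,226),68), 'jar', onz(s,*Z(442,310),80))
E
python3 - <<'E'
import cv2
i=cv2.imread('pics/wrist0.png')[70:330,50:270]
cv2.imwrite('pics/w0z.png',cv2.resize(i,None,fx=2.3,fy=2.3,interpolation=cv2.INTER_CUBIC))
E
```

```text
button [ 557.82083302 -239.46450107   72.        ] L/R ends [ 544.47957314 -252.97293062   72.        ] [ 572.41461711 -226.23342752   72.        ]
[ 506.48081013 -329.17950154   12.        ] [ 683.17697308 -289.3049243    12.        ] [560.29783585 271.38152908  12.        ] 181.13949295857518 573.9935377420526 102.36141553819557
side far corners [557.30557381 273.89220786  12.        ] [381.17851604 235.07046238  12.        ] 180.3548402489723 -167.569686234396
car nl [ 512.82528547 -287.68659224   62.        ]
car nr [ 619.65813013 -261.913878     62.        ]
car fr [ 599.19788873 -125.25286753   62.        ]
car side fl [586.53490573 -92.97810193  62.        ]
car side fr [ 469.77949763 -122.81329478   62.        ]
fence top [ 521.80733381 -221.68700871   96.        ] [ 583.45470691 -205.99453431   96.        ]
fence top side [ 581.81464176 -206.7593902    96.        ] [ 519.00997466 -222.43779407   96.        ]
stop w [array([444.5,  58.5,  62. ]), array([540.5,  80.1,  62. ]), array([451.4,  33.1,  62. ]), array([543.8,  56.9,  62. ])]
stop s [array([454.2,  25.3,  62. ]), array([552.8,  42. ,  62. ]), array([442.3,  56.4,  62. ]), array([540.9,  76.2,  62. ])]
stop two (array([429.82581403,  56.02044951,  31.54394683]), np.float64(10.237448099765269)) (array([533.51251149,  75.78124654,  26.42675083]), np.float64(3.925088176545762))
slug g [ 647.69704537 -235.35498061   68.        ] blue [595.94409123  -8.43472774  68.        ] jar [698.42627569 -64.38522769  80.        ]
```

View pics/w0z.png

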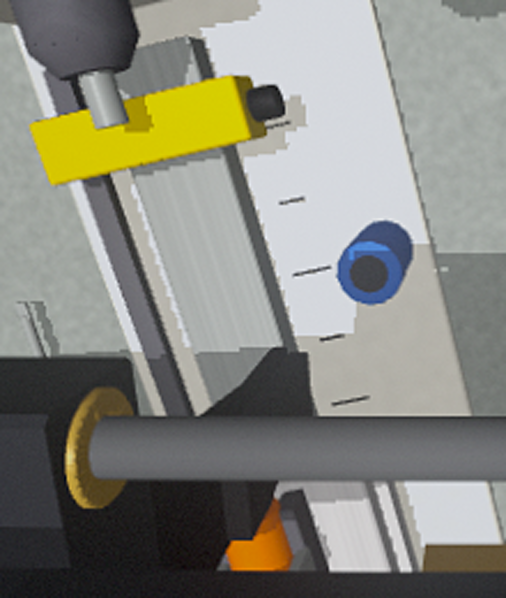

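```bash
python3 -m inch '[{"linear":[-2.92,-1.16,0.5],"twist":0},{"linear":[-2.92,-1.16,0.5],"twist":0},{"linear":[-2.92,-1.16,0.5],"twist":0},{"linear":[-2.92,-1.16,0.5],"twist":0},{"linear":[-2.92,-1.16,0.5],"twist":0},{"linear":[-2.92,-1.16,0.5],"twist":0},{"linear":[-2.92,-1.16,0.5],"twist":0},{"linear":[-2.92,-1.16,0.5],"twist":0},{"linear":[0,0,0.5],"twist":-6.2},{"linear":[0,0,0.5],"twist":-6.2},{"linear":[0,0,0],"twist":0},{"linear":[0,0,0],"twist":0}]' 0 20
python3 - <<'E'
from h import *
from scipy.spatial.transform import Rotation as R
for n in("scene","side","wrist"): snap(n,n+"1")
st=bot.get_state();r=R.from_quat(st['orientation']).as_matrix();print(st['ee_pos'],st['force'],st['width'],np.degrees(np.arctan2(r[1,0],r[0,0])),r[:,2],st['clock'])
for n,b in(('scene',(180,110,340,280)),('side',(200,90,330,260))):
    c=cv2.imread(f'pics/{n}1.png')[b[1]:b[3],b[0]:b[2]]
    cv2.imwrite(f'pics/{n}1z.png',cv2.resize(c,None,fx=3.5,fy=3.5,interpolation=cv2.INTER_CUBIC))
E
```

```text
clock: 1.65
ee_pos: [557.3, -233.5, 189.6]
orientation: [0.627, 0.779, 0.0, -0.0]
force: [0.5, 0.1, -0.4]
width: 0.006
[ 557.39533154 -233.56702744  189.82961898] [ 0.73311979 -0.27749479 -0.63841024] 0.0039200236863693476 102.36463527979275 [ 4.01383419e-04 -2.06427676e-04 -9.99999898e-01] 1.8
```

View pics/scene1z.png

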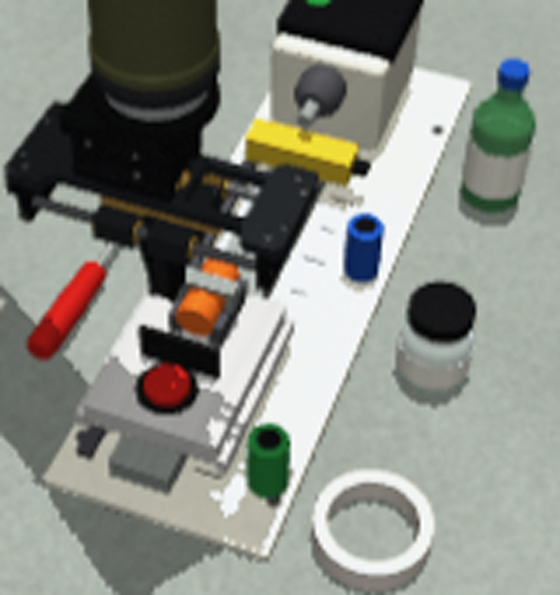

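View pics/side1z.png

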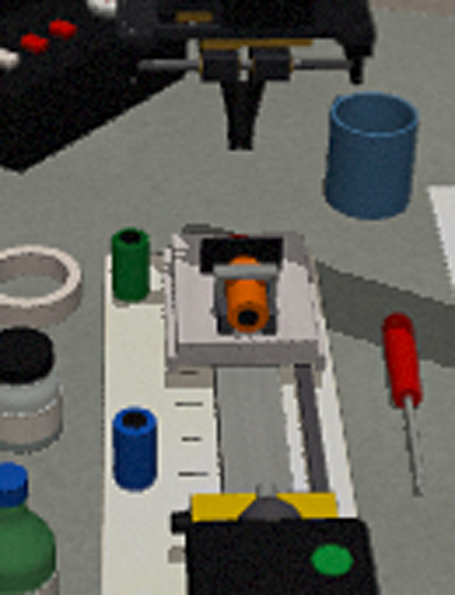

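View pics/wrist1.png

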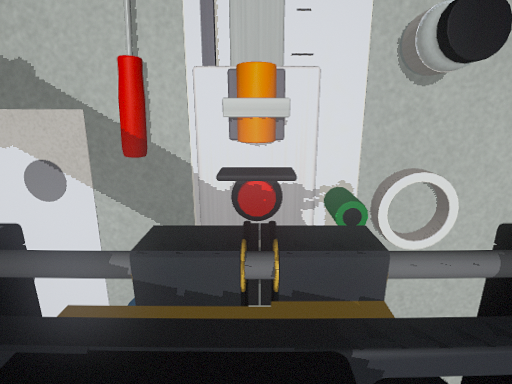

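The wrist view shows the red button at about (257,198), with the fence edge just above it at about y=180 and the closed fingers in line at x≈260. I'll measure the button and fence here, plus the stop edge in the scene view.

```bash
python3 - <<'E'
from h import *
w=dict(np.load('wrist1.npz'));s=dict(np.load('scene1.npz'))
hsv=cv2.cvtColor(w['image'],cv2.COLOR_RGB2HSV)
m=cv2.inRange(hsv,(0,150,60),(6,255,255))|cv2.inRange(hsv,(174,150,60),(179,255,255));m[:,:180]=0
c=max(cv2.findContours(m,0,2)[0],key=cv2.contourArea);e=cv2.fitEllipse(c);print(e,cv2.boundingRect(c))
u=np.array([np.cos(np.radians(102.4)),np.sin(np.radians(102.4)),0]);v=np.array([u[1],-u[0],0])
B=onz(w,*e[0],72);print('button wrist',B,B@u,B@v)
for p in((234,198),(280,198)):print(onz(w,*p,72))
T=bot.get_state()['ee_pos'];print('tcp',T@u,T@v)
B2=np.array([557.8,-239.5,72]);print('scene',B2@u,B2@v)
for p in((217,168),(296,168)):
    q=onz(w,*p,96);print('fence far top',q,q@u,q@v)
q=onz(w,257,66,62);print('front',q,q@u,q@v)
Z=lambda a,b:(a/3.5+180-.35,b/3.5+110-.35)
for z in(49,62):
  for p in((246,145),(350,180),(248,130),(355,158)):
    q=onz(s,*Z(*p),z);print('stop s',z,p,q@u,q@v)
w0=dict(np.load('wrist0.npz'))
for z in(49,62,75):
  for p in((74,150),(159,127)):
    q=onz(w0,*p,z);print('stop w',z,q@u,q@v)
E
```

```text
((256.3646240234375, 197.7572784423828), (35.72782897949219, 36.95804977416992), 93.86017608642578) (238, 181, 38, 36)
button wrist [ 555.72065797 -238.31326018   72.        ] -352.08681208300044 491.5826852445006
[ 535.89564681 -242.89680924   72.        ]
[ 576.77300566 -233.93299002   72.        ]
tcp -347.8109097111976 494.2374763312432
scene -353.6923761548211 493.35868599828717
fence far top [ 518.18036075 -213.87274104   96.        ] -320.15520656349975 460.16636049886654
fence far top [ 580.33207252 -200.2419085    96.        ] -320.18851845292966 523.7952357273801
front [ 532.13450568 -127.49412291   62.        ] -238.78805267250078 492.3435278457042
stop s 49 (246, 145) -59.47184968866841 443.9209433409218
stop s 49 (350, 180) -68.04749775407005 546.6388560475384
stop s 49 (248, 130) -39.70986523233969 438.2248495272899
stop s 49 (355, 158) -39.0436745926647 541.836751964708
stop s 62 (246, 145) -72.85321604064974 449.01287603325693
stop s 62 (350, 180) -81.2935363943251 550.1098523425454
stop s 62 (248, 130) -53.40308488278318 443.406669227079
stop s 62 (355, 158) -52.74740704099269 545.3835276937642
stop w 49 -65.0250080769269 437.208008679748
stop w 49 -61.934056722381676 538.7078005861104
stop w 62 -65.18284740064921 445.45271598925996
stop w 62 -62.21175398105614 543.0166467122746
stop w 75 -65.34068672437151 453.697423298772
stop w 75 -62.489451239730606 547.3254928384387
```

```bash
python3 -m inch '[{"linear":[0,-0.2,1.6],"twist":0},{"linear":[0,0,1.6],"twist":0},{"linear":[0,0,1.6],"twist":0},{"linear":[0,0,1.6],"twist":0},{"linear":[0,0,1.6],"twist":0},{"linear":[0,0,1.6],"twist":0},{"linear":[0,0,0],"twist":0},{"linear":[0,0,0],"twist":0}]'; python3 -m inch '[{"linear":[0,0,0.2],"twist":0},{"linear":[0,0,0.2],"twist":0},{"linear":[0,0,0.2],"twist":0},{"linear":[0,0,0.2],"twist":0},{"linear":[0,0,0],"twist":0}]'
```

```text
clock: 2.8
ee_pos: [555.7, -234.2, 94.0]
orientation: [0.627, 0.779, 0.0, 0.0]
force: [0.2, 1.0, 0.1]
width: 0.004
clock: 3.42
ee_pos: [555.6, -234.2, 86.1]
orientation: [0.627, 0.779, 0.0, 0.0]
force: [-0.7, -0.1, 4.2]
width: 0.004
```

Contact came at about the expected height: the force is 4.2 N with the button roughly 3 mm down. Now I'll press it fully down.

```bash
python3 -m inch '[{"linear":[0,0,0.2],"twist":0},{"linear":[0,0,0.2],"twist":0},{"linear":[0,0,0],"twist":0},{"linear":[0,0,0],"twist":0}]'
```

```text
clock: 3.92
ee_pos: [555.7, -234.7, 83.2]
orientation: [0.627, 0.779, 0.0, 0.001]
force: [-2.3, 0.4, 11.7]
width: 0.009
```

```bash
python3 -m inch '[{"linear":[0,0,0.1],"twist":0},{"linear":[0,0,0],"twist":0},{"linear":[0.3,0,0],"twist":0},{"linear":[0.3,0,0],"twist":0},{"linear":[0.4,0,0],"twist":0},{"linear":[0.5,0,0],"twist":0},{"linear":[0.5,0,0],"twist":0},{"linear":[0,0,0],"twist":0}]'
python3 - <<'E'
from h import *
s=snap('scene','scene2');snap('wrist','wrist2')
c=s['image'][110:280,180:340,::-1];cv2.imwrite('pics/scene2z.png',cv2.resize(c,None,fx=3.5,fy=3.5,interpolation=cv2.INTER_CUBIC))
E
```

```text
clock: 4.92
ee_pos: [551.7, -216.1, 83.1]
orientation: [0.627, 0.779, -0.0, 0.002]
force: [-3.5, -0.5, 15.4]
width: 0.002
```

View pics/scene2z.png

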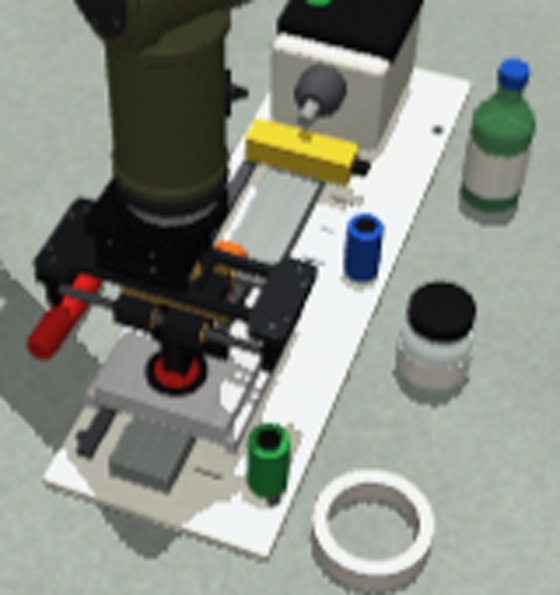

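View pics/wrist2.png

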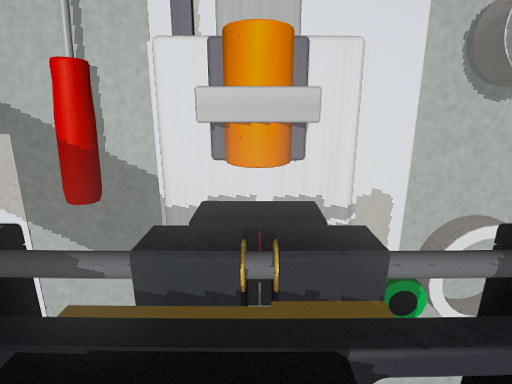

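The carriage is moving with the fingers: the rail behind it is exposed in the scene view, and its front edge sits at y≈37 in the wrist view. I'll continue.

```bash
python3 -m inch '[{"linear":[0.4,0,0],"twist":0},{"linear":[0.7,0,0],"twist":0},{"linear":[0.9,0,0],"twist":0},{"linear":[1,0,0],"twist":0},{"linear":[1,0,0],"twist":0},{"linear":[1,0,0],"twist":0},{"linear":[1,0,0],"twist":0},{"linear":[1,0,0],"twist":0},{"linear":[1,0,0],"twist":0},{"linear":[1,0,0],"twist":0},{"linear":[1,0,0],"twist":0},{"linear":[0.8,0,0],"twist":0},{"linear":[0.5,0,0],"twist":0},{"linear":[0.3,0,0],"twist":0},{"linear":[0,0,0],"twist":0}]'
python3 - <<'E'
from h import *
snap('wrist','wrist3');s=snap('scene','scene3')
c=s['image'][110:280,180:340,::-1];cv2.imwrite('pics/scene3z.png',cv2.resize(c,None,fx=3.5,fy=3.5,interpolation=cv2.INTER_CUBIC))
E
```

```text
clock: 6.9
ee_pos: [526.9, -102.5, 83.1]
orientation: [0.627, 0.779, 0.0, 0.001]
force: [-3.7, -0.7, 16.3]
width: 0.005
```

View pics/wrist3.png

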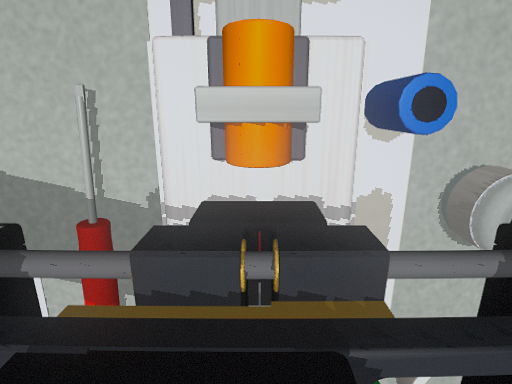

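View pics/scene3z.png

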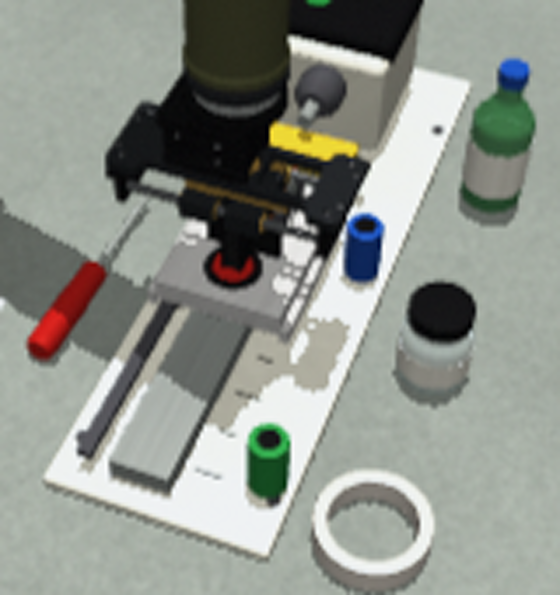

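```bash
python3 -m inch '[{"linear":[0.5,0,0],"twist":0},{"linear":[0.8,0,0],"twist":0},{"linear":[0.8,0,0],"twist":0},{"linear":[0.5,0,0],"twist":0},{"linear":[0.3,0,0],"twist":0},{"linear":[0,0,0],"twist":0}]'
python3 - <<'E'
from h import *
snap('wrist','wrist4')
E
```

```text
clock: 7.75
ee_pos: [520.7, -74.0, 83.0]
orientation: [0.627, 0.779, 0.0, 0.001]
force: [-4.0, -1.4, 16.8]
width: 0.005
```

View pics/wrist4.png

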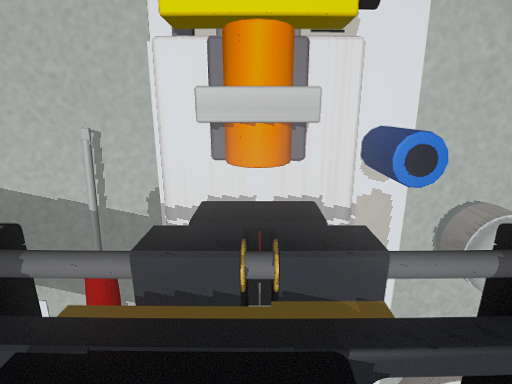

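The stop's lower edge is at y≈27 and the carriage front at y≈37, so the gap is a few millimetres. I'll creep the rest.

```bash
python3 -m inch '[{"linear":[0.2,0,0],"twist":0},{"linear":[0.2,0,0],"twist":0},{"linear":[0.2,0,0],"twist":0},{"linear":[0,0,0],"twist":0}]';python3 -m inch '[{"linear":[0.2,0,0],"twist":0},{"linear":[0.1,0,0],"twist":0},{"linear":[0,0,0],"twist":0}]'
```

```text
clock: 8.3
ee_pos: [519.5, -68.4, 83.0]
orientation: [0.627, 0.779, -0.0, 0.001]
force: [-4.6, -1.4, 17.6]
width: 0.005
clock: 8.68
ee_pos: [518.9, -65.6, 83.0]
orientation: [0.627, 0.779, -0.0, 0.002]
force: [-4.3, -1.7, 17.0]
width: -0.002
```

```bash
python3 -m inch '[{"linear":[0.2,0,0],"twist":0},{"linear":[0.1,0,0],"twist":0},{"linear":[0,0,0],"twist":0}]';python3 - <<'E'
from h import *
s=snap('wrist','wrist5');cv2.imwrite('pics/w5z.png',cv2.resize(s['image'][0:120,130:390,::-1],None,fx=3,fy=3,interpolation=cv2.INTER_CUBIC))
E
```

```text
clock: 9.05
ee_pos: [518.8, -65.4, 83.1]
orientation: [0.627, 0.779, -0.001, 0.003]
force: [-1.9, -7.0, 14.6]
width: 0.009
```

View pics/w5z.png

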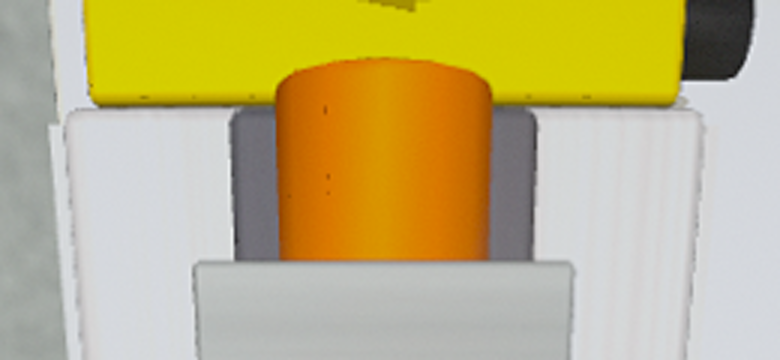

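The TCP stopped at y=-65.4, the forward force rose from about 2 to 7 N, and the front edge (y≈105 in the zoom) meets the yellow stop. Travel is about 173 mm against 174 mm measured. I'll hold briefly, then lift straight up.

```bash
python3 -m inch '[{"linear":[0.1,0,0],"twist":0},{"linear":[0,0,0],"twist":0},{"linear":[0,0,0],"twist":0}]'; python3 -m inch '[{"linear":[0,0,-0.3],"twist":0},{"linear":[0,0,-0.5],"twist":0},{"linear":[0,0,-0.8],"twist":0},{"linear":[0,0,-1.5],"twist":0},{"linear":[0,0,-2],"twist":0},{"linear":[0,0,-2],"twist":0},{"linear":[0,0,-2],"twist":0},{"linear":[0,0,0],"twist":0},{"linear":[0,0,0],"twist":0}]'
python3 - <<'E'
from h import *
s=snap('wrist','wrist6');d=snap('scene','scene6')
c=d['image'][110:280,180:340,::-1];cv2.imwrite('pics/scene6z.png',cv2.resize(c,None,fx=3.5,fy=3.5,interpolation=cv2.INTER_CUBIC))
E
```

```text
clock: 9.48
ee_pos: [518.8, -65.3, 83.1]
orientation: [0.628, 0.779, -0.001, 0.004]
force: [-1.4, -7.9, 14.8]
width: 0.007
clock: 10.6
ee_pos: [516.5, -59.4, 171.1]
orientation: [0.626, 0.78, -0.0, -0.001]
force: [-0.3, -0.1, -0.2]
width: -0.001
```

View pics/wrist6.png

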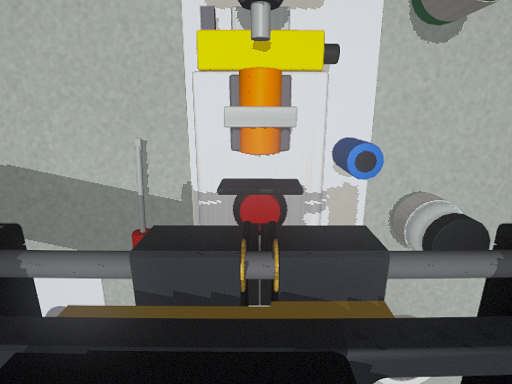

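View pics/scene6z.png

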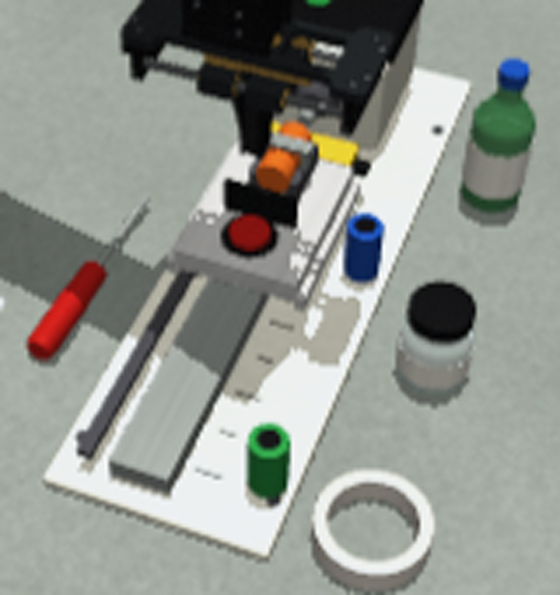

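The carriage front meets the stop at y≈71 in the wrist view. The button is free at about (260,208), the bystanders are unmoved and the wrist force is about 0. I'm handing it in.

```bash
python3 -m inch '[{"linear":[0,0,0],"twist":0},{"linear":[0,0,0],"twist":0}]'; python3 -c "
from workcell import bot
print(bot.sign_off())"
```

```text
clock: 10.95
ee_pos: [516.8, -60.2, 171.1]
orientation: [0.627, 0.779, -0.0, -0.0]
force: [0.3, 0.4, 0.5]
width: 0.005
the job is handed in; nothing more can be done
None
```

I pressed the lock button fully down with the closed fingertips at about 12–17 N. I then pushed the carriage about 173 mm along the rail to the yellow end stop, lifted straight up and handed the job in at about 11 s. No verdict was reported.

- **At the stop:** the tool stopped moving and the forward force rose to about 8 N. The wrist picture shows the carriage front flush with the stop, and the travel matches the 174 mm I had measured beforehand. The tool height stayed at about 83 mm at each reading during the push, which is the fully pressed height.
- **After letting go:** the wrist force is near zero and the fingers are clear by about 80 mm. The bystanders in view look unmoved; the mug was outside the last pictures I looked at.
- **Not confirmed:** that the button is fully up (within 1 mm). I judged this only from it being free of the fingers in the pictures, which cannot resolve 1 mm.
- **Disagreement:** my first readings of the stop from the scene and wrist views differed by 8–15 mm because I had picked the wrong edge. I used the wrist value, and contact bore it out.

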